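Weigh a jar with hexagonal weights on a two-pan balance

TASK

Weigh the jar that stands on the green two-pan balance: lay the hexagonal weights from the blue stand across the ribs of the empty pan, one after another and each with its red flat facing up, until the beam floats level. Use only as many as it takes and leave any other weight lying on the stand. Leave both jars standing where they are and do not disturb the other crockery on the counter.

Things in the scene. Friction and masses are not known exactly. Their poses are not given: they have to be found in the camera images.
- weight1: hexagonal aluminium bar weight, 300 g, 100 mm long, 36 mm across flats (41.6 across corners), one of three alike. Origin at its centre, x along the bar, z the outward normal of its one red flat. Starts lying on the stand with the red flat 60 degrees from the top, to one side or the other. The flats of the two sides lean 30 degrees, so tilt the tool 30 degrees about the bar to grip squarely on a pair
- weight2: hexagonal aluminium bar weight, 300 g, 100 mm long, 36 mm across flats (41.6 across corners), one of three alike. Origin at its centre, x along the bar, z the outward normal of its one red flat. Starts lying on the stand with the red flat 60 degrees from the top, to one side or the other. The flats of the two sides lean 30 degrees, so tilt the tool 30 degrees about the bar to grip squarely on a pair
- weight3: hexagonal aluminium bar weight, 300 g, 100 mm long, 36 mm across flats (41.6 across corners), one of three alike. Origin at its centre, x along the bar, z the outward normal of its one red flat. Starts lying on the stand with the red flat 60 degrees from the top, to one side or the other. The flats of the two sides lean 30 degrees, so tilt the tool 30 degrees about the bar to grip squarely on a pair
- stand: low fixed draining stand, blue tray 330 x 160 mm, 6 mm high. Origin on the counter under its centre, x along its length. Two steel rails 5 mm wide run along x at y = +28 and -28 mm, tops 40 mm above the counter; fingers fit between the rails. The three weights lie across the rails, about along y, some 105 mm apart
- weight_pan: empty pan of the green balance, plate 230 (x) x 140 (y) mm; origin at the centre of its upper face, z up. Two ribs 5 mm wide along x at y = +28 and -28 mm rise 14 mm above the plate; weights lie across them, along y: room for three, 75 to 78 mm apart. The pan stays horizontal and only rises or sinks; it starts at its top stop, 10.8 mm above level. Where a weight lies on it does not matter
- load_pan: the other pan, 150 x 140 mm, smooth, carrying a jar; 270 mm from the weight pan. Origin at the centre of its upper face
- beam (a joint): beam angle, rad: 0 level (red pointer upright at the red index), +0.08 the stop with the weight pan up and the jar down (start), -0.08 the other stop. Damped: takes about 4 s to settle. A weight too few or too many puts it on a stop; the right number leaves it within 0.015 of level
- jar_blue: white lidded jar with blue lid and band, 88 mm across, 126 mm high; origin under its centre. It is either on the load pan or on the wooden block. Each jar is as heavy as two or as three of the weights (not told which)
- jar_brown: white lidded jar with terracotta lid and band, same size; on the block when the blue one is on the load pan, and the other way round
- bowl: blue plastic rice bowl, 116 mm across, 55 mm high, bystander; origin under its centre
- tumbler: glass tumbler, 72 mm across, 110 mm high, bystander; origin under its centre
- spoon: white soup spoon 140 mm long lying on the counter, bystander
- bottle: amber bottle, 64 mm across, 210 mm high, bystander; origin under its centre
- plate: green melamine plate, 200 mm across, bystander; origin under its centre
- mug: blue mug, 85 mm high, bystander; origin under its centre
Things that resemble listed ones, but are neither listed nor needed, are in the scene too. Leave any black or purple look-alike of the weight1 alone.

How it is judged (in metres and radians):
On the way, in this order (a step that is already met when the one before it is completed fails the run):
1. a first weight lies released on the weight pan, red flat up ((((x of weight1 in the frame of weight_pan between -0.11 and 0.11 m and y of weight1 in the frame of weight_pan between -0.05 and 0.05 m and z of weight1 in the frame of weight_pan between 0.025 and 0.039 m) and angle between weight1's own z axis and vertical below 0.12 rad and linear speed of weight1 below 0.03 m/s and contact force between the fingers and weight1 below 0.1 N) or ((x of weight2 in the frame of weight_pan between -0.11 and 0.11 m and y of weight2 in the frame of weight_pan between -0.05 and 0.05 m and z of weight2 in the frame of weight_pan between 0.025 and 0.039 m) and angle between weight2's own z axis and vertical below 0.12 rad and linear speed of weight2 below 0.03 m/s and contact force between the fingers and weight2 below 0.1 N) or ((x of weight3 in the frame of weight_pan between -0.11 and 0.11 m and y of weight3 in the frame of weight_pan between -0.05 and 0.05 m and z of weight3 in the frame of weight_pan between 0.025 and 0.039 m) and angle between weight3's own z axis and vertical below 0.12 rad and linear speed of weight3 below 0.03 m/s and contact force between the fingers and weight3 below 0.1 N))), for 0.2 s.
2. a second weight also lies released on the weight pan, red flat up (((((x of weight1 in the frame of weight_pan between -0.11 and 0.11 m and y of weight1 in the frame of weight_pan between -0.05 and 0.05 m and z of weight1 in the frame of weight_pan between 0.025 and 0.039 m) and angle between weight1's own z axis and vertical below 0.12 rad and linear speed of weight1 below 0.03 m/s and contact force between the fingers and weight1 below 0.1 N) and ((x of weight2 in the frame of weight_pan between -0.11 and 0.11 m and y of weight2 in the frame of weight_pan between -0.05 and 0.05 m and z of weight2 in the frame of weight_pan between 0.025 and 0.039 m) and angle between weight2's own z axis and vertical below 0.12 rad and linear speed of weight2 below 0.03 m/s and contact force between the fingers and weight2 below 0.1 N)) or (((x of weight1 in the frame of weight_pan between -0.11 and 0.11 m and y of weight1 in the frame of weight_pan between -0.05 and 0.05 m and z of weight1 in the frame of weight_pan between 0.025 and 0.039 m) and angle between weight1's own z axis and vertical below 0.12 rad and linear speed of weight1 below 0.03 m/s and contact force between the fingers and weight1 below 0.1 N) and ((x of weight3 in the frame of weight_pan between -0.11 and 0.11 m and y of weight3 in the frame of weight_pan between -0.05 and 0.05 m and z of weight3 in the frame of weight_pan between 0.025 and 0.039 m) and angle between weight3's own z axis and vertical below 0.12 rad and linear speed of weight3 below 0.03 m/s and contact force between the fingers and weight3 below 0.1 N)) or (((x of weight2 in the frame of weight_pan between -0.11 and 0.11 m and y of weight2 in the frame of weight_pan between -0.05 and 0.05 m and z of weight2 in the frame of weight_pan between 0.025 and 0.039 m) and angle between weight2's own z axis and vertical below 0.12 rad and linear speed of weight2 below 0.03 m/s and contact force between the fingers and weight2 below 0.1 N) and ((x of weight3 in the frame of weight_pan between -0.11 and 0.11 m and y of weight3 in the frame of weight_pan between -0.05 and 0.05 m and z of weight3 in the frame of weight_pan between 0.025 and 0.039 m) and angle between weight3's own z axis and vertical below 0.12 rad and linear speed of weight3 below 0.03 m/s and contact force between the fingers and weight3 below 0.1 N)))), for 0.2 s.
At the end, for the whole second after the job is handed in: the beam is still and within 0.025 rad of level; two or three weights rest across the ribs (centre within 110 mm in x, 50 mm in y of the pan's), red flat up within 0.12 rad; any other weight lies on the stand's rails; a jar stands upright on the load pan, within 50 mm of its centre (value of joint beam between -0.025 and 0.025 rad and velocity of joint beam between -0.02 and 0.02 rad/s and ((((x of weight1 in the frame of weight_pan between -0.11 and 0.11 m and y of weight1 in the frame of weight_pan between -0.05 and 0.05 m and z of weight1 in the frame of weight_pan between 0.025 and 0.039 m) and angle between weight1's own z axis and vertical below 0.12 rad and linear speed of weight1 below 0.03 m/s and contact force between the fingers and weight1 below 0.1 N) and ((x of weight2 in the frame of weight_pan between -0.11 and 0.11 m and y of weight2 in the frame of weight_pan between -0.05 and 0.05 m and z of weight2 in the frame of weight_pan between 0.025 and 0.039 m) and angle between weight2's own z axis and vertical below 0.12 rad and linear speed of weight2 below 0.03 m/s and contact force between the fingers and weight2 below 0.1 N)) or (((x of weight1 in the frame of weight_pan between -0.11 and 0.11 m and y of weight1 in the frame of weight_pan between -0.05 and 0.05 m and z of weight1 in the frame of weight_pan between 0.025 and 0.039 m) and angle between weight1's own z axis and vertical below 0.12 rad and linear speed of weight1 below 0.03 m/s and contact force between the fingers and weight1 below 0.1 N) and ((x of weight3 in the frame of weight_pan between -0.11 and 0.11 m and y of weight3 in the frame of weight_pan between -0.05 and 0.05 m and z of weight3 in the frame of weight_pan between 0.025 and 0.039 m) and angle between weight3's own z axis and vertical below 0.12 rad and linear speed of weight3 below 0.03 m/s and contact force between the fingers and weight3 below 0.1 N)) or (((x of weight2 in the frame of weight_pan between -0.11 and 0.11 m and y of weight2 in the frame of weight_pan between -0.05 and 0.05 m and z of weight2 in the frame of weight_pan between 0.025 and 0.039 m) and angle between weight2's own z axis and vertical below 0.12 rad and linear speed of weight2 below 0.03 m/s and contact force between the fingers and weight2 below 0.1 N) and ((x of weight3 in the frame of weight_pan between -0.11 and 0.11 m and y of weight3 in the frame of weight_pan between -0.05 and 0.05 m and z of weight3 in the frame of weight_pan between 0.025 and 0.039 m) and angle between weight3's own z axis and vertical below 0.12 rad and linear speed of weight3 below 0.03 m/s and contact force between the fingers and weight3 below 0.1 N))) and (((x of weight1 in the frame of weight_pan between -0.11 and 0.11 m and y of weight1 in the frame of weight_pan between -0.05 and 0.05 m and z of weight1 in the frame of weight_pan between 0.025 and 0.039 m) and angle between weight1's own z axis and vertical below 0.12 rad and linear speed of weight1 below 0.03 m/s and contact force between the fingers and weight1 below 0.1 N) or ((x of weight1 in the frame of stand between -0.16 and 0.16 m and y of weight1 in the frame of stand between -0.07 and 0.07 m and z of weight1 in the frame of stand between 0.05 and 0.066 m) and linear speed of weight1 below 0.03 m/s)) and (((x of weight2 in the frame of weight_pan between -0.11 and 0.11 m and y of weight2 in the frame of weight_pan between -0.05 and 0.05 m and z of weight2 in the frame of weight_pan between 0.025 and 0.039 m) and angle between weight2's own z axis and vertical below 0.12 rad and linear speed of weight2 below 0.03 m/s and contact force between the fingers and weight2 below 0.1 N) or ((x of weight2 in the frame of stand between -0.16 and 0.16 m and y of weight2 in the frame of stand between -0.07 and 0.07 m and z of weight2 in the frame of stand between 0.05 and 0.066 m) and linear speed of weight2 below 0.03 m/s)) and (((x of weight3 in the frame of weight_pan between -0.11 and 0.11 m and y of weight3 in the frame of weight_pan between -0.05 and 0.05 m and z of weight3 in the frame of weight_pan between 0.025 and 0.039 m) and angle between weight3's own z axis and vertical below 0.12 rad and linear speed of weight3 below 0.03 m/s and contact force between the fingers and weight3 below 0.1 N) or ((x of weight3 in the frame of stand between -0.16 and 0.16 m and y of weight3 in the frame of stand between -0.07 and 0.07 m and z of weight3 in the frame of stand between 0.05 and 0.066 m) and linear speed of weight3 below 0.03 m/s)) and (((x of jar_blue in the frame of load_pan between -0.05 and 0.05 m and y of jar_blue in the frame of load_pan between -0.05 and 0.05 m and z of jar_blue in the frame of load_pan between -0.004 and 0.006 m) and angle between jar_blue's own z axis and vertical below 0.08 rad) or ((x of jar_brown in the frame of load_pan between -0.05 and 0.05 m and y of jar_brown in the frame of load_pan between -0.05 and 0.05 m and z of jar_brown in the frame of load_pan between -0.004 and 0.006 m) and angle between jar_brown's own z axis and vertical below 0.08 rad))); the robot touches nothing.
It fails at once if a jar tipped (over 0.25 rad) or moved more than 50 mm (angle between any of jar_blue, jar_brown's own z axis and vertical above 0.25 rad or distance of any of jar_blue, jar_brown from where it was at the start of the episode above 0.05 m).
It fails at once if other crockery (bowl, tumbler, spoon, bottle, plate or mug) moved more than 40 mm (distance of any of bowl, tumbler, spoon, bottle, plate, mug from where it was at the start of the episode above 0.04 m).
It also fails if it takes over 72 s, if anything falls off the work surface, if the arm or the gripper's body presses on something with over 40 N, if the wrist force passes 120 N, or if a joint passes its speed limit or range.

ROBOT

A 6-joint arm with a two-finger parallel gripper is mounted at the origin on the work surface. World frame = base frame: x ahead of the robot, y to its left, z up, the work surface at z = 0. Lengths are in mm, angles in rad, forces in N, time in s.
With the tool pointing down it reaches from about 350 to 775 mm from the base axis. Payload 7.3 kg.
Tool frame: the origin (TCP) lies on the centre line of the jaws, within the pads' length; the fingertips stand 22 mm ahead of it and the grasp point (between the pads) lies 3 mm ahead of it; z points along the fingers, y is the direction in which the jaws open and shut (so a half turn about z gives the same grasp; the last joint's range is limited). The gripper opens to 92 mm and grips with 3 to 60 N. Pads are 19 mm wide; open, the fingers measure 130 mm over their backs; the gripper's body (75 mm by 190 mm) begins 47 mm behind the grasp point.
Start: joints at [-1.309, 0.342, 1.524, -0, 1.275, -0.146], TCP at [208.233, -481.956, 248.741] pointing down, gripper open.
Joint ranges: [-2.53, 2.53], [-0.77, 2.02], [0.04, 2.7], [-1, 4.14], [0.28, 2.66], [-3.11, 3.11]. Speed limits (rad/s): [2.57, 2.57, 3.14, 3.14, 3.14, 3.14].

INTERFACE

Orientations are given as [roll, pitch, yaw] about the fixed x, y, z axes, in that order (R = Rz(yaw) Ry(pitch) Rx(roll)).
In Python, from plant import get_obs, capture, bot, spot_in gives the robot as it stands.
- The arm moves only by the shell command python3 -m handwheel 'ROWS' [OPENING]. ROWS is JSON, a list of rows, each a list of 2 entries, a list of its own where there are three numbers: the shift along the world's x, y, z in mm, then the turn, a rotation vector about the world's x, y, z in rad. In form: [[[x, y, z], [wx, wy, wz]], ...]. A call has 1 to 12 rows; each row shifts and turns the commanded pose from where the row before left it; what a row does not reach is not made up. A row lasts 1/8 s, in which the tool goes at most 62.5 mm and 10.7 degrees, less where a joint would pass 70% of its speed; a pose out of reach is approached as far as the arm can. A call is refused whole if a number of a shift passes 62.5 or a number of a turn 0.188, either way. A call with a gripper value outside its range is refused whole. OPENING is the closure, from 0 (fully open) to 1 (shut), set as the call begins (- or left out, the last holds). The fingers move at their own pace and stop on an object; the grip force is fixed at half the most. Time passes only in rows, so rows that do not move let the fingers close. It gives the time, the measured TCP pose, the force and the opening at its end, in the units of the state.
- get_obs(): the state, without advancing time (a new reading comes with each control period).
- capture(name): name is "side" or "top" or "wrist"; returns a dict with "img" (384x512x3 uint8, red, green, blue), "fx", "fy", "cx", "cy" (pixels), "cam_to_world" (4x4, takes a point from camera to world coordinates). Camera axes: x right, y up, looking along -z (the intrinsics and any distortion apply to the point x, -y, -z); pixel columns grow to the right and rows downward; lengths in mm; the calibration is good to about 2 mm. The wrist camera is an equidistant fisheye: a pixel r from the principal point sees the ray r / f radians off the axis. A picture is of the moment at which its call begins. There is no depth.
- bot.close_job(): hands the job in, once; it reports no verdict.
Trained networks look in the newest picture that a camera, given by its name, has taken for a name from the list of things; names that differ only in an ending like _2 or _b are one class to them, and where a whole thing is asked for, a point or a joint stands for the part that bears it (a point fixed in the world has none). Each returns a list of dicts, best first, with "score" (0 to 1); they miss things now and then, are a little off and sometimes report something else, mostly with a low value. They report only what shows in the picture. A call takes as long as a camera call. They do not tell look-alikes from the thing itself.
- spot_in(thing, camera): "xyz" ([x, y, z] in mm, in the coordinates of the camera as it stood for that picture, good to about 4 mm: the middle of the surface that is visible of it).
The state is a dict: "time": time; "joint_positions": joint angles; "dq": joint speeds; "tau": joint torques, N m; "tool_pos": TCP position; "tcp_rot": TCP orientation; "contact_force": force on the tool from outside, world axes, zero at the start; "moment": the same for the moment, N m; "grip_width": finger opening in mm.
Only numpy, scipy, OpenCV 4.12 (cv2) and the standard library are available. Lean on these libraries where they do the work, as an engineer would, in place of code of your own. Each camera call takes 0.05 s, during which the arm holds its last target. There are 200 camera calls.

## Working session

There is one attempt and no reset: what is moved stays moved. The work goes in short steps, Python scripts to look and compute and a shell command to move; the robot and the scene stay as the last step left them, time stands still between calls to the robot, and variables do not carry over. Pictures are saved under pics/ and viewed, about 8 in all and at most 12, crops included, and the job is handed in when it is done.

```bash
ls; mkdir -p pics; cat > h.py <<'E'
import numpy as np, cv2
from plant import get_obs, capture, bot, spot_in
def cap(n,name=None):
    c=capture(n)
    if name: cv2.imwrite(f'pics/{name}.png',cv2.cvtColor(c['img'],cv2.COLOR_RGB2BGR))
    return c
def w(c,p):
    return (np.array(c['cam_to_world'])@np.append(p,1))[:3]
def ray(c,u,v,z,wrist=False):
    x,y=(u-c['cx'])/c['fx'],(v-c['cy'])/c['fy']
    if wrist:
        r=np.hypot(x,y);s=np.sin(r)/max(r,1e-9);d=np.array([x*s,-y*s,-np.cos(r)])
    else: d=np.array([x,-y,-1])
    T=np.array(c['cam_to_world']);d=T[:3,:3]@d;o=T[:3,3]
    return o+d*(z-o[2])/d[2]
E
python3 - <<'E'
from h import *
np.set_printoptions(precision=1,suppress=True)
ims=[]
for n in('top','side'):
    c=cap(n);ims.append(c['img']);print(n,c['fx'],c['fy'],c['cx'],c['cy'],np.array(c['cam_to_world']).tolist())
    for t in('weight1','stand','weight_pan','load_pan','jar_blue','jar_brown','bottle','tumbler','bowl','mug','plate'):
        print(t,[(round(d['score'],2),w(c,d['xyz'])) for d in spot_in(t,n)][:6])
    cv2.imwrite(f'pics/{n}0.png',cv2.cvtColor(cv2.resize(c['img'],(800,600),interpolation=cv2.INTER_CUBIC),cv2.COLOR_RGB2BGR))
print(get_obs())
E
```

```text
pics
top 472.6540576523107 472.6540576523107 259.18196298949596 192.77735045269142 [[0.027317851479207227, 0.9868176688719713, -0.15951370910566998, 180.00176597620413], [-0.9996169124005551, 0.027677201339354147, 3.112558517727702e-05, -63.4872816938127], [0.0044456083207117065, 0.15945175109765702, 0.9871957129356619, 2029.8057700917122], [0.0, 0.0, 0.0, 1.0]]
weight1 [(0.77, array([300.9, 512.1,  35.5])), (0.73, array([232. , 285.1,  37. ])), (0.61, array([567.8, 159.8,  74.8])), (0.56, array([462.6, 331.1,  74.2])), (0.52, array([517.2, 241.1,  77.4])), (0.41, array([346.4, -10.7,  13.5]))]
stand [(0.83, array([518.1, 242.9,   4.7]))]
weight_pan [(0.79, array([606.7, -79.2, 103.1]))]
load_pan [(0.96, array([ 553.6, -319.2,   82.3]))]
jar_blue [(0.9, array([ 582.3, -352.6,  194.4]))]
jar_brown [(0.74, array([ 497.9, -578.7,  190.3]))]
bottle [(0.82, array([ 756.9, -218.7,  134.7]))]
tumbler [(0.54, array([759.7, 150.1,  64.4])), (0.37, array([ 579.2, -349.4,  196.1]))]
bowl [(0.97, array([ 364. , -217.8,   28.4])), (0.66, array([464. , 332.2,  75.5]))]
mug [(0.79, array([ 354.8, -
[... 921 characters left out ...]
7, -554.1,  159. ])), (0.38, array([508.2, 288.6,   1.7]))]
bottle [(0.6, array([ 762.7, -201.4,  112.5])), (0.25, array([462.9, 347.8,  73.7]))]
tumbler [(0.8, array([746.5, 166.3,  75.9]))]
bowl [(0.66, array([ 352.1, -220. ,   33. ]))]
mug [(0.96, array([ 344.6, -398.2,   49.5]))]
plate [(0.71, array([690.5, 382.8,  11.1]))]
{'time': 1.2, 'joint_positions': array([-1.3,  0.3,  1.5,  0. ,  1.3, -0.1]), 'dq': array([ 0.,  0., -0., -0., -0.,  0.]), 'tau': array([  0. , -43.1, -24.4,   0.1,   0. ,  -0. ]), 'tool_pos': array([ 208.2, -481.9,  248.7]), 'tcp_rot': array([3.1, 0. , 0.4]), 'contact_force': array([ 0.1,  0.1, -0.3]), 'moment': array([-0.,  0.,  0.]), 'grip_width': 91.5224274444594}
```

View pics/top0.png

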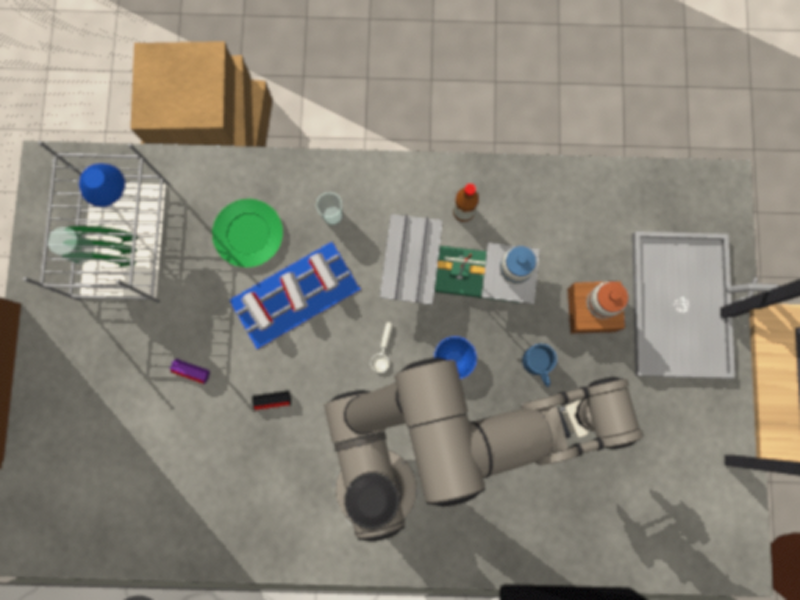

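View pics/side0.png

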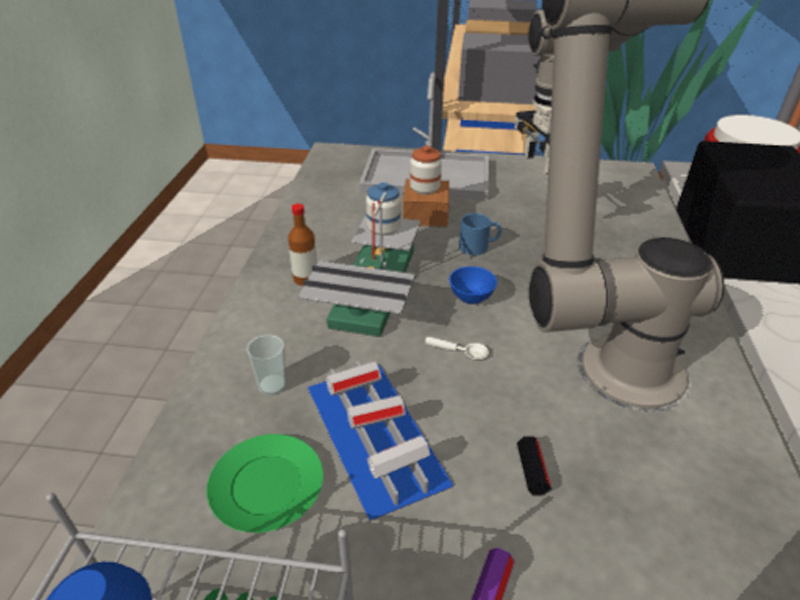

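The top view shows the blue stand (295,295) with three weights, the balance with its empty pan at (412,260), and the blue jar on the load pan (518,262). In the side view two weights show red towards the camera, at (355,378) and (377,411), and the third shows white at (400,457). I'll move the wrist camera over the stand for precise poses.

```bash
python3 -m handwheel '[[[45,50,20],[0,0,0]],[[45,55,20],[0,0,0]],[[45,58,20],[0,0,0]],[[40,60,20],[0,0,0]],[[20,60,10],[0,0,0]],[[10,60,0],[0,0,0]],[[10,60,0],[0,0,0]],[[10,60,0],[0,0,0]],[[10,60,0],[0,0,0]],[[10,60,0],[0,0,0]],[[10,60,0],[0,0,0]],[[10,60,0],[0,0,0]]]' 0.3
python3 - <<'E'
from h import *
np.set_printoptions(precision=3,suppress=True)
print(get_obs())
c=cap('top');im=c['img'];
cv2.imwrite('pics/top1.png',cv2.cvtColor(np.hstack([cv2.resize(im[140:240,140:240],(400,400),interpolation=cv2.INTER_CUBIC),cv2.resize(im[120:220,240:340],(400,400),interpolation=cv2.INTER_CUBIC)]),cv2.COLOR_RGB2BGR))
E
```

```text
time: 2.7
tool_pos: [446.3, 187.6, 326.6]
tcp_rot: [3.141, -0.001, 0.408]
contact_force: [1.5, -1.0, -0.3]
grip_width: 64.5
{'time': 2.7, 'joint_positions': array([ 0.24 ,  0.214,  1.486, -0.   ,  1.441,  1.402]), 'dq': array([ 0.985,  0.468, -0.585, -0.003,  0.113,  0.984]), 'tau': array([ -2.869, -41.562, -23.333,   0.294,   0.067,  -1.271]), 'tool_pos': array([446.322, 187.567, 326.606]), 'tcp_rot': array([ 3.141, -0.001,  0.408]), 'contact_force': array([ 1.473, -0.97 , -0.316]), 'moment': array([-0.015, -0.026, -0.012]), 'grip_width': 64.47688615035365}
```

View pics/top1.png

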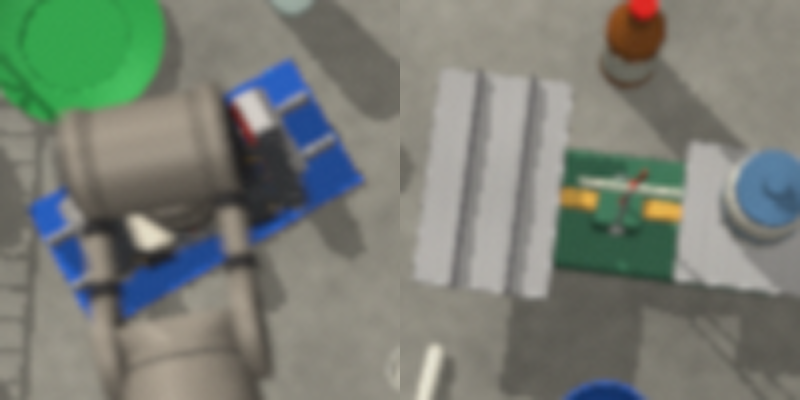

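The top crop shows the empty pan with corners at about (445,70), (572,82), (548,297) and (415,280), and the arm now covering the stand. Next is the wrist view.

```bash
python3 -m handwheel '[[[30,40,20],[0,0,0.06]],[[0,0,0],[0,0,0.06]],[[0,0,0],[0,0,0]]]'
python3 - <<'E'
from h import *
np.set_printoptions(precision=3,suppress=True)
c=cap('wrist')
print(get_obs()['tool_pos'],get_obs()['tcp_rot'],get_obs()['joint_positions'])
print(c['fx'],c['cx'],c['cy'],np.array(c['cam_to_world']).tolist())
for t in('weight1','stand'):
    print(t,[(round(d['score'],2),w(c,d['xyz'])) for d in spot_in(t,'wrist')][:6])
cv2.imwrite('pics/w1.png',cv2.cvtColor(cv2.resize(c['img'],(800,600),interpolation=cv2.INTER_CUBIC),cv2.COLOR_RGB2BGR)); np.save('w1.npy',c,allow_pickle=True)
c=cap('top');np.save('t1.npy',c,allow_pickle=True)
P=[ray(c,240+(x-400)/4,120+y/4,104) for x,y in((445,70),(572,82),(548,297),(415,280))]
P=np.array(P);print(P,P.mean(0),np.linalg.norm(P-np.roll(P,1,0),axis=1))
E
```

```text
time: 3.12
tool_pos: [476.2, 225.7, 346.0]
tcp_rot: [3.142, 0.001, 0.528]
contact_force: [-0.2, -0.6, 0.6]
grip_width: 64.6
[476.09  225.353 346.126] [3.142 0.001 0.527] [ 0.297  0.29   1.332 -0.     1.52   1.341]
297.3186396354542 261.60420817590403 196.08095850419863 [[0.5052091671223947, 0.8355009814941206, 0.2161060095829261, 534.7287131543162], [-0.8629968355332956, 0.48899682664855526, 0.12695891220059702, 258.794357803117], [0.00039914284729151305, -0.2506396087014224, 0.9680803826310002, 481.5057306489569], [0.0, 0.0, 0.0, 1.0]]
weight1 [(0.88, array([570.46 , 162.374,  75.361])), (0.76, array([466.553, 331.325,  72.578])), (0.62, array([304.184, 506.591,  33.26 ])), (0.56, array([517.277, 236.801,  72.411]))]
stand [(0.63, array([518.838, 250.893,   2.968]))]
[[ 725.69   -23.761  104.   ]
 [ 716.49  -157.544  104.   ]
 [ 487.087 -137.204  104.   ]
 [ 501.008    0.488  104.   ]] [607.569 -79.505 104.   ] [225.986 134.099 230.303 138.394]
```

View pics/w1.png

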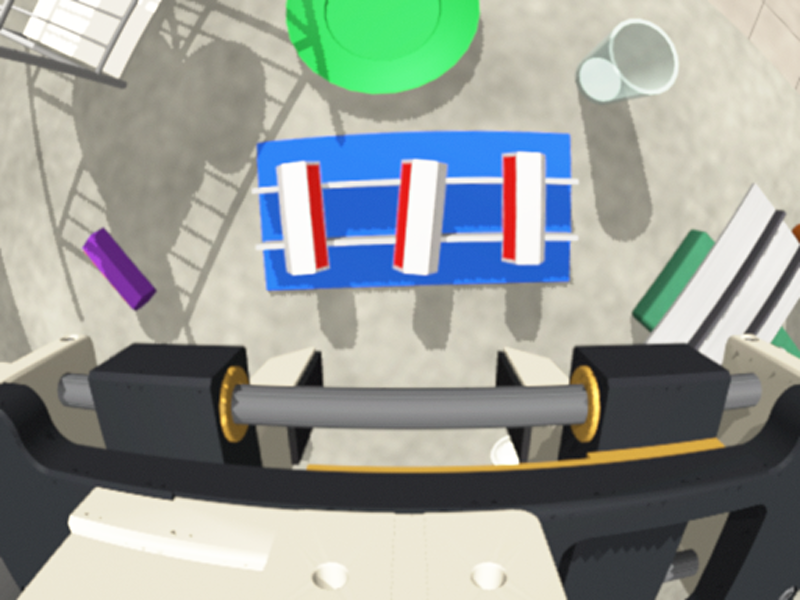

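The wrist view shows three weights across the rails. The left one (300,218) has its red flat on the right; the middle (420,215) and right (525,207) have theirs on the left. The gripper body is wide along the jaws, so a tilted pick would foul a neighbour 105 mm away. I'll move the left one outward first, gripping it leaned to its free side.

```bash
python3 - <<'E'
from h import *
np.set_printoptions(precision=1,suppress=True)
c=np.load('w1.npy',allow_pickle=True).item();im=c['img'].astype(int)
red=((im[...,0]>130)&(im[...,1]<70)&(im[...,2]<70)).astype(np.uint8)
n,l,s,_=cv2.connectedComponentsWithStats(red)
for i in range(1,n):
    if s[i,4]<60 or s[i,1]>200: continue
    left=s[i,0]<220  # W3
    pts=[]
    for v in range(s[i,1]+1,s[i,1]+s[i,3]-1):
        u=np.where(l[v]==i)[0]
        if len(u): pts.append(ray(c,(u[0]-.5) if left else (u[-1]+.5),v,76,True)[:2])
    pts=np.array(pts);vx,vy,x0,y0=cv2.fitLine(pts.astype(np.float32),cv2.DIST_HUBER,0,.01,.01).ravel()
    d=np.array([vx,vy]);d*=np.sign(d[0]);t=(pts-[x0,y0])@d
    mid=np.array([x0,y0])+d*(t.max()+t.min())/2
    nrm=np.array([d[1],-d[0]])  # +e side (y-)
    ctr=mid-nrm*10.4 if left else mid+nrm*10.4
    print('px',s[i,:4],'len',t.max()-t.min(),'yaw %.3f'%np.arctan2(d[1],d[0]),'ctr',ctr)
E
```

```text
px [323 101   7  64] len 85.03549953380414 yaw 0.546 ctr [574.3 162.5]
px [253 105  10  66] len 86.9069285811274 yaw 0.446 ctr [517.8 240.2]
px [197 106  12  65] len 86.81981321549543 yaw 0.605 ctr [466.  329.9]
```

```bash
python3 -m handwheel '[[[-9,36,-52],[0,0,0.078]],[[-9,36,-52],[-0.144,-0.099,0]],[[-9,36,-52],[-0.144,-0.099,0]],[[-9,35,-52],[-0.143,-0.1,0]],[[0,0,0],[0,0,0]],[[0,0,0],[0,0,0]]]'
python3 - <<'E'
from h import *
from scipy.spatial.transform import Rotation as R
np.set_printoptions(precision=3,suppress=True)
o=get_obs();r=R.from_euler('xyz',o['tcp_rot']).as_matrix();print(o['tool_pos'],o['joint_positions']);print(r)
E
```

```text
time: 4.08
tool_pos: [441.4, 365.6, 143.0]
tcp_rot: [2.618, 0.0, 0.606]
contact_force: [0.2, -0.1, 0.4]
grip_width: 64.1
[441.416 365.617 142.979] [ 0.812  0.626  1.48  -0.551  1.209  2.021]
[[ 0.822  0.493  0.284]
 [ 0.569 -0.712 -0.411]
 [-0.     0.5   -0.866]]
```

```bash
python3 -m handwheel '[[[7,-10,-25],[0,0,0]],[[7,-10,-25],[0,0,0]],[[7,-10,-24],[0,0,0]],[[0,0,0],[0,0,0]],[[0,0,0],[0,0,0]]]'
python3 - <<'E'
from h import *
c=cap('wrist','w2')
E
```

```text
time: 4.7
tool_pos: [463.7, 335.7, 71.8]
tcp_rot: [2.618, -0.005, 0.603]
contact_force: [0.6, 0.6, 1.8]
grip_width: 64.3
```

View pics/w2.png

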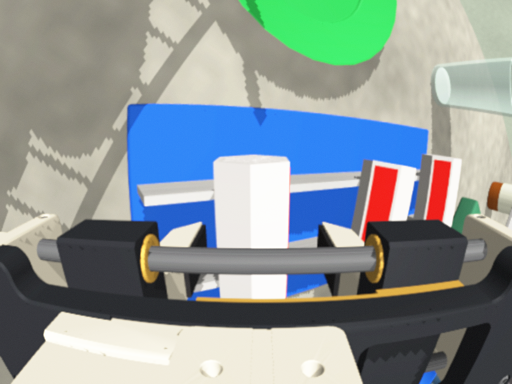

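The bar (252,225) sits between the pads, square to the tool. I'll grip it, lift it 6 mm, move it 38 mm outward and set it down.

```bash
python3 -m handwheel '[[[0,0,0],[0,0,0]],[[0,0,0],[0,0,0]],[[0,0,0],[0,0,0]],[[0,0,0],[0,0,0]]]' 1; python3 -m handwheel '[[[0,0,6],[0,0,0]],[[-7,10,0],[0,0,0]],[[-7,11,0],[0,0,0]],[[-7,10,0],[0,0,0]],[[0,0,-3],[0,0,0]],[[0,0,-3],[0,0,0]],[[0,0,0],[0,0,0]]]'
```

```text
time: 5.25
tool_pos: [461.8, 335.9, 68.3]
tcp_rot: [2.618, 0.0, 0.606]
contact_force: [-1.0, 0.7, -0.4]
grip_width: 35.6
time: 6.12
tool_pos: [441.1, 366.5, 68.4]
tcp_rot: [2.617, 0.001, 0.605]
contact_force: [0.3, 1.4, -2.4]
grip_width: 35.5
```

```bash
python3 -m handwheel '[[[0,0,-1],[0,0,0]],[[0,0,0],[0,0,0]]]' 0.3; python3 -m handwheel '[[[0,0,0],[0,0,0]],[[-7,10,21],[0,0,0]],[[-7,10,21],[0,0,0]],[[-6,8,20],[0,0,0]],[[7.8,-11.2,4],[0.143,0.099,0]],[[7.8,-11.2,3],[0.143,0.099,0]],[[7.8,-11.2,1],[0.144,0.1,0]],[[7.8,-11.2,-1],[0.144,0.1,0]],[[7.8,-11.2,-3],[0.143,0.099,0]],[[7.8,-11.2,-4],[0.143,0.099,0]],[[0,0,0],[0,0,0]],[[0,0,0],[0,0,0]]]'
python3 - <<'E'
from h import *
c=cap('wrist','w3');print(get_obs()['joint_positions'])
E
```

```text
time: 6.38
tool_pos: [441.3, 366.4, 67.6]
tcp_rot: [2.617, 0.0, 0.605]
contact_force: [0.3, -0.6, -0.1]
grip_width: 51.3
time: 7.88
tool_pos: [467.7, 327.4, 129.4]
tcp_rot: [-2.621, 0.001, 0.606]
contact_force: [-0.6, -1.0, 0.5]
grip_width: 64.3
[0.22938295 0.61871447 1.53792121 0.51099427 1.23835467 0.96062965]
```

View pics/w3.png

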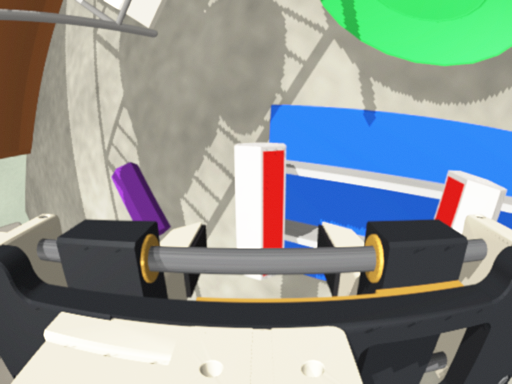

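The moved bar (260,210) is centred with its red flat on the right. W2 at (470,200) is near the right end of the gripper body, so I'll descend and check forces.

```bash
python3 -m handwheel '[[[-6.5,9.6,-20],[0,0,0]],[[-6.5,9.6,-20],[0,0,0]],[[-4,6,-13],[0,0,0]],[[0,0,0],[0,0,0]]]'; python3 -m handwheel '[[[-2.5,3.7,-7],[0,0,0]],[[0,0,0],[0,0,0]],[[0,0,0],[0,0,0]]]'
python3 -m handwheel '[[[0,0,0],[0,0,0]],[[0,0,0],[0,0,0]],[[0,0,0],[0,0,0]],[[0,0,0],[0,0,0]]]' 1; python3 -m handwheel '[[[4,-6,13],[0,0,0]],[[0,0,5],[0,0,0]],[[0,0,0],[0,0,0]]]'
```

```text
time: 8.43
tool_pos: [449.6, 353.6, 76.1]
tcp_rot: [-2.619, 0.002, 0.609]
contact_force: [0.6, 0.1, 0.3]
grip_width: 64.3
time: 8.8
tool_pos: [448.6, 356.3, 69.7]
tcp_rot: [-2.62, 0.0, 0.606]
contact_force: [0.4, -0.8, 0.1]
grip_width: 64.5
time: 9.3
tool_pos: [448.1, 356.8, 69.8]
tcp_rot: [-2.618, 0.001, 0.606]
contact_force: [-1.2, 1.6, 3.1]
grip_width: 36.0
time: 9.68
tool_pos: [452.7, 350.2, 87.9]
tcp_rot: [-2.62, -0.0, 0.606]
contact_force: [0.8, 0.7, -3.3]
grip_width: 35.8
```

```bash
python3 -m handwheel '[[[0,0,55],[0,0,0]],[[0,-20,50],[0,0,0.173]],[[6,-40,10],[0,0,0.173]],[[6,-40,0],[0,0,0.173]],[[6,-40,0],[0,0,0.174]],[[6,-40,0],[0,0,0.174]],[[6,-40,0],[-0.017,-0.1737,0]],[[6,-40,0],[-0.017,-0.1737,0]],[[6,-40,0],[-0.017,-0.1737,0]],[[6,-40,0],[-0.017,-0.1737,0]],[[6,-40,0],[-0.017,-0.1737,0]],[[6,-40,0],[-0.017,-0.1737,0]]]'; python3 -m handwheel '[[[0,0,0],[0,0,0]],[[0,0,0],[0,0,0]]]'
python3 - <<'E'
from h import *
print(get_obs()['joint_positions'])
for n in('top','side'):
    c=cap(n,n+'2')
    for t in('weight_pan',): print(t,[(round(d['score'],2),w(c,d['xyz'])) for d in spot_in(t,n)][:3])
E
```

```text
time: 11.18
tool_pos: [511.5, -64.0, 202.3]
tcp_rot: [2.634, -0.004, 1.476]
contact_force: [0.4, 2.4, -2.5]
grip_width: 36.1
time: 11.42
tool_pos: [512.2, -62.7, 202.0]
tcp_rot: [2.64, -0.007, 1.476]
contact_force: [0.2, -0.6, -3.3]
grip_width: 35.8
[-0.34284638  0.17003925  2.0273203   0.27615332  0.47227173 -0.46297334]
weight_pan [(0.57, array([642.88992808, -87.41413461, 103.68086628])), (0.39, array([ 596.83057533, -213.14232483,   76.28692151]))]
weight_pan [(0.76, array([605.06970352, -54.14698342, 104.22869244]))]
```

```bash
python3 -m handwheel '[[[1,-4,-21],[-0.004,-0.01,0]],[[2,-3,-21],[-0.005,-0.011,0]],[[0,0,0],[0,0,0]]]'
python3 - <<'E'
from h import *
np.set_printoptions(precision=1,suppress=True)
c=cap('side','s3')
P=np.array([ray(c,x/1.5625,y/1.5625,104) for x,y in((315,262),(414,271),(404,312),(301,297))]);print(P,P.mean(0))
im=c['img'][130:230,160:300]
cv2.imwrite('pics/s3c.png',cv2.cvtColor(cv2.resize(im,None,fx=5,fy=5,interpolation=cv2.INTER_CUBIC),cv2.COLOR_RGB2BGR))
E
```

```text
time: 12.0
tool_pos: [514.8, -69.0, 158.5]
tcp_rot: [2.62, -0.0, 1.478]
contact_force: [-0.1, 0.4, -2.5]
grip_width: 35.8
[[ 720.9 -151.9  104. ]
 [ 487.6 -148.   104. ]
 [ 492.9    1.7  104. ]
 [ 719.9  -18.4  104. ]] [605.3 -79.1 104. ]
```

View pics/s3c.png

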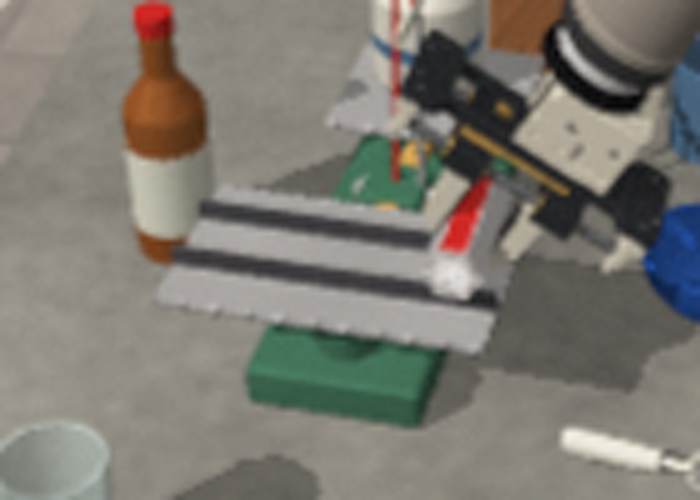

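The red flat faces up over the pan's near end (465,225), and the pan centre agrees between both cameras. I'll lower onto the ribs.

```bash
python3 -m handwheel '[[[0,0,-6],[0,0,0]],[[0,0,0],[0,0,0]]]'; python3 -m handwheel '[[[0,0,-3],[0,0,0]],[[0,0,0],[0,0,0]]]';python3 -m handwheel '[[[0,0,-2],[0,0,0]],[[0,0,0],[0,0,0]]]'
```

```text
time: 12.3
tool_pos: [515.5, -69.7, 154.2]
tcp_rot: [2.616, 0.001, 1.478]
contact_force: [-0.9, 0.1, -2.8]
grip_width: 35.9
time: 12.55
tool_pos: [515.3, -69.9, 151.0]
tcp_rot: [2.616, 0.001, 1.477]
contact_force: [1.0, -0.8, -2.8]
grip_width: 35.8
time: 12.8
tool_pos: [515.5, -70.0, 149.3]
tcp_rot: [2.616, 0.001, 1.477]
contact_force: [-3.4, 0.2, 2.4]
grip_width: 36.2
```

```bash
python3 -m handwheel '[[[0,0,0],[0,0,0]]]' 0.5;  python3 -m handwheel '[[[-2,0,3.5],[0,0,0]],[[-10,1,17],[0,0,0]],[[-20,2,35],[0,0,0]],[[-20,2,35],[0,0,0]],[[-10,1,35],[0,0,0]]]'
python3 - <<'E'
from h import *
np.set_printoptions(precision=1,suppress=True)
c=cap('side')
im=c['img'][130:230,160:300]
print(get_obs()['joint_positions'])
print([(round(d['score'],2),w(c,d['xyz'])) for d in spot_in('weight1','side')])
cv2.imwrite('pics/s4c.png',cv2.cvtColor(cv2.resize(im,None,fx=5,fy=5,interpolation=cv2.INTER_CUBIC),cv2.COLOR_RGB2BGR))
E
```

```text
time: 12.92
tool_pos: [515.8, -70.2, 149.4]
tcp_rot: [2.615, 0.002, 1.477]
contact_force: [-0.4, 0.4, -0.7]
grip_width: 41.6
time: 13.55
tool_pos: [452.3, -63.9, 275.8]
tcp_rot: [2.616, 0.002, 1.477]
contact_force: [1.9, -0.1, 0.5]
grip_width: 45.7
[-0.4 -0.1  2.   0.3  0.7 -0.5]
[(0.96, array([569.5, 175.5,  74. ])), (0.93, array([230.3, 300.9,  31.8])), (0.85, array([512.8, 249. ,  70.8])), (0.83, array([293.4, 506.1,  39.8])), (0.51, array([518.3, -43.3, 152.2]))]
```

View pics/s4c.png

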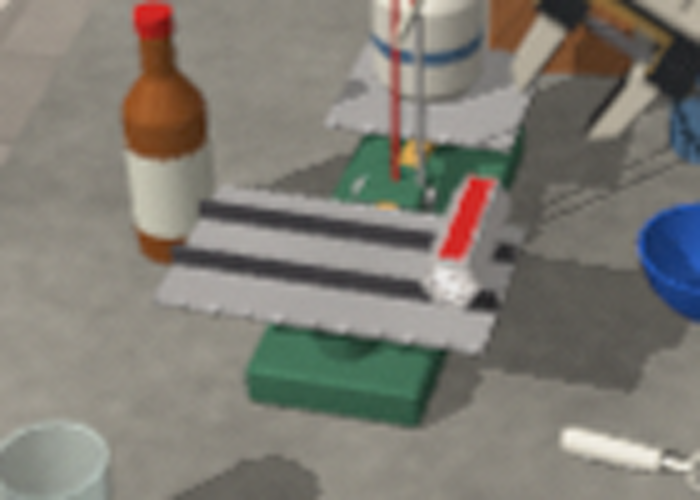

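W3 now lies on the pan, red flat up and released, at (465,235). Next is the middle weight, at yaw 0.446 and leaning to its red side, which is now free.

```bash
python3 -m handwheel '[[[0,30,0],[0,0,-0.15]],[[7,45,0],[0,0,-0.15]],[[7,45,-10],[0,0,-0.15]],[[7,45,-20],[0,0,-0.15]],[[7,45,-25],[0,0,-0.15]],[[7,45,-25],[0,0,-0.15]],[[6,45,-25],[0,0,-0.131]],[[3,45,-25],[0,0,0]],[[0,0,0],[0,0,0]],[[0,0,0],[0,0,0]]]' 0.3
python3 - <<'E'
from h import *
np.set_printoptions(precision=3,suppress=True)
c=cap('wrist','w5');print(get_obs()['joint_positions'],get_obs()['tool_pos'])
print([(round(d['score'],2),w(c,d['xyz'])) for d in spot_in('weight1','wrist')])
E
```

```text
time: 14.9
tool_pos: [479.2, 170.9, 168.5]
tcp_rot: [2.675, 0.004, 0.829]
contact_force: [-0.5, -0.6, -0.6]
grip_width: 64.5
[ 0.434  0.361  1.847 -0.594  0.84   1.559] [479.383 170.416 169.041]
[(0.91, array([513.778, 236.064,  73.428])), (0.67, array([571.801, 165.937,  75.488]))]
```

View pics/w5.png

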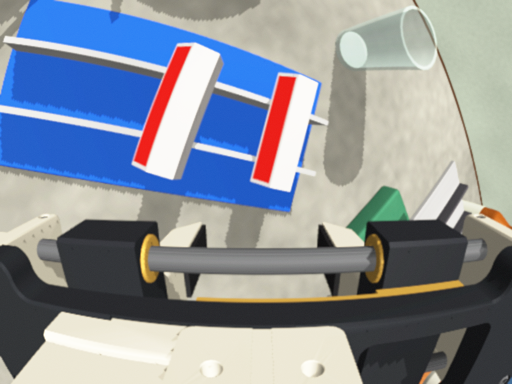

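Joint speed clipped the move, so the arm stopped short with W2 at (178,110) and W1 at (280,130). I'll re-measure both from this closer view.

```bash
cat >> h.py <<'E'
from scipy.spatial.transform import Rotation as R
def reds(c,side,z=76):
    im=c['img'].astype(int)
    red=((im[...,0]>130)&(im[...,1]<70)&(im[...,2]<70)).astype(np.uint8)
    n,l,s,_=cv2.connectedComponentsWithStats(red)
    for i in range(1,n):
        if s[i,4]<150: continue
        pts=[]
        for v in range(s[i,1]+2,s[i,1]+s[i,3]-2):
            u=np.where(l[v]==i)[0]; pts.append(ray(c,u[-1]+.5,v,z,True)[:2])
        pts=np.array(pts)
        vx,vy,x0,y0=cv2.fitLine(pts.astype(np.float32),cv2.DIST_HUBER,0,.01,.01).ravel()
        d=np.array([vx,vy]);d*=np.sign(d[0])
        v,u=np.where(l==i);q=np.array([ray(c,a,b,z-9*0,True)[:2] for a,b in zip(u,v)])
        t=(q-[x0,y0])@d;mid=np.array([x0,y0])+d*(t.max()+t.min())/2
        print('px',s[i,:5],'len',np.ptp(t),'yaw %.3f'%np.arctan2(d[1],d[0]),'ctr',mid+np.array([d[1],-d[0]])*10.4)
def turn(yaw,roll):
    o=get_obs();r=(R.from_euler('xyz',[roll,0,yaw])*R.from_euler('xyz',o['tcp_rot']).inv()).as_rotvec()
    print('pos',o['tool_pos'],'turn',r)
E
python3 - <<'E'
from h import *
np.set_printoptions(precision=3,suppress=True)
c=cap('wrist');reds(c,1);turn(.446,2.618)
E
```

```text
px [ 134   47   54  118 1411] len 90.56356840729785 yaw 0.448 ctr [517.307 239.841]
px [ 252   77   41  104 1613] len 90.01158768220863 yaw 0.551 ctr [573.416 162.205]
pos [479.629 170.092 169.627] turn [-0.044 -0.035 -0.38 ]
```

```bash
python3 -m handwheel '[[[4.4,20.6,0],[-0.009,-0.007,-0.076]],[[4.4,20.6,-6],[-0.009,-0.007,-0.076]],[[4.4,20.6,-14],[-0.009,-0.007,-0.076]],[[4.4,20.6,-14],[-0.009,-0.007,-0.076]],[[4.4,20.6,-14],[-0.008,-0.007,-0.076]],[[0,0,0],[0,0,0]],[[0,0,0],[0,0,0]]]'
python3 -c "
from h import *
turn(.447,2.618)"
```

```text
time: 15.92
tool_pos: [501.6, 273.0, 121.7]
tcp_rot: [2.619, 0.001, 0.448]
contact_force: [-1.0, 0.3, -0.3]
grip_width: 63.9
pos [501.57143417 272.95134198 121.69885865] turn [-0.00036141 -0.00144072 -0.00055661]
```

```bash
python3 -m handwheel '[[[4.3,-9,-17.3],[0,0,0]],[[4.3,-9,-17.3],[0,0,0]],[[4.3,-9,-17.3],[0,0,0]],[[0,0,0],[0,0,0]],[[0,0,0],[0,0,0]]]'
python3 -m handwheel '[[[0,0,0],[0,0,0]],[[0,0,0],[0,0,0]],[[0,0,0],[0,0,0]],[[0,0,0],[0,0,0]]]' 1; python3 -m handwheel '[[[0,0,12],[0,0,0]],[[0,0,12],[0,0,0]],[[0,0,0],[0,0,0]]]'
```

```text
time: 16.55
tool_pos: [514.7, 246.9, 70.4]
tcp_rot: [2.619, -0.0, 0.447]
contact_force: [-0.0, 0.4, -0.1]
grip_width: 63.6
time: 17.05
tool_pos: [515.0, 246.0, 70.5]
tcp_rot: [2.616, 0.001, 0.447]
contact_force: [0.8, -4.1, 6.8]
grip_width: 36.0
time: 17.42
tool_pos: [514.8, 247.6, 94.3]
tcp_rot: [2.62, -0.001, 0.448]
contact_force: [-0.5, 0.3, -3.4]
grip_width: 35.9
```

```bash
python3 -m handwheel '[[[0,0,50],[0,0,0]],[[0,0,50],[0,0,0.1]],[[6,-20,11],[0,0,0.116]],[[6,-20,0],[0,0,0.116]],[[6,-20,0],[0,0,0.116]],[[6,-20,0],[0,0,0.116]],[[6,-20,0],[0,0,0.116]],[[6,-20,0],[0,0,0.116]],[[6,-20,0],[0,0,0.115]],[[6,-20,0],[0,0,0.115]],[[6,-20,0],[0.0136,0.139,0]],[[6,-20,0],[0.0136,0.139,0]]]'; python3 -m handwheel '[[[6,-20,0],[0.0136,0.139,0]],[[6,-20,0],[0.0136,0.139,0]],[[6,-20,0],[0.0136,0.139,0]],[[6,-20,0],[0.0136,0.139,0]],[[4,-20,0],[0.01,0.104,0]],[[4,-20,0],[0.01,0.104,0]],[[0,0,0],[0,0,0]],[[0,0,0],[0,0,0]]]'
python3 -c "
from h import *
turn(1.473,-2.618);print(get_obs()['joint_positions'])"
```

```text
time: 18.92
tool_pos: [572.0, 50.9, 203.8]
tcp_rot: [2.907, 0.006, 1.453]
contact_force: [0.8, -1.5, -2.6]
grip_width: 35.7
time: 19.92
tool_pos: [604.8, -68.2, 203.3]
tcp_rot: [-2.615, 0.019, 1.463]
contact_force: [-0.1, -0.4, -2.3]
grip_width: 35.4
pos [604.76171341 -68.20441819 203.26121604] turn [ 0.01902848 -0.00508892  0.00977284]
[-0.20583551  0.85822294  0.84085347 -0.07160917  1.96486098 -0.10287771]
```

```bash
python3 -m handwheel '[[[1.3,-5.8,-20],[0.01,-0.003,0.005]],[[1,-5,-22],[0.009,-0.002,0.005]],[[0,0,0],[0,0,0]],[[0,0,0],[0,0,0]]]'; python3 -c "
from h import *
turn(1.473,-2.618)"
```

```text
time: 20.42
tool_pos: [607.3, -78.8, 163.4]
tcp_rot: [-2.62, 0.001, 1.474]
contact_force: [0.7, -0.1, -3.1]
grip_width: 35.9
pos [607.32679745 -78.82358086 163.35202963] turn [ 0.0007742   0.0015763  -0.00060054]
```

```bash
python3 -m handwheel '[[[0,0,-6],[0,0,0]],[[0,0,0],[0,0,0]]]'; python3 -m handwheel '[[[0,0,-2.5],[0,0,0]],[[0,0,0],[0,0,0]]]'
```

```text
time: 20.68
tool_pos: [607.0, -79.2, 155.7]
tcp_rot: [-2.617, 0.0, 1.473]
contact_force: [-0.3, -0.2, -2.9]
grip_width: 35.5
time: 20.92
tool_pos: [607.0, -79.5, 152.9]
tcp_rot: [-2.617, 0.0, 1.473]
contact_force: [0.0, 0.0, -3.2]
grip_width: 35.9
```

```bash
python3 -m handwheel '[[[0,0,-2],[0,0,0]],[[0,0,0],[0,0,0]]]'; python3 -m handwheel '[[[0,0,-1],[0,0,0]],[[0,0,0],[0,0,0]]]'
```

```text
time: 21.18
tool_pos: [607.2, -79.5, 151.2]
tcp_rot: [-2.618, 0.0, 1.473]
contact_force: [1.0, -0.6, -1.7]
grip_width: 36.0
time: 21.42
tool_pos: [607.2, -79.6, 150.3]
tcp_rot: [-2.618, 0.0, 1.473]
contact_force: [-0.4, -0.6, -0.5]
grip_width: 35.9
```

```bash
python3 -m handwheel '[[[0,0,0],[0,0,0]]]' 0.5;  python3 -m handwheel '[[[2,0,3.5],[0,0,0]],[[10,-1,17],[0,0,0]],[[20,-2,35],[0,0,0]],[[20,-2,35],[0,0,0]],[[0,20,20],[0,0,0]],[[-10,40,10],[0,0,0]],[[-10,40,0],[0,0,0]],[[-10,40,0],[0,0,0]],[[-10,40,0],[0,0,0]],[[-10,40,0],[0,0,0]],[[0,0,0],[0,0,0]]]'
python3 -m handwheel '[[[0,0,0],[0,0,-0.1]],[[0,0,0],[0,0,-0.1]],[[0,0,0],[0,0,-0.1]],[[0,0,0],[0,0,-0.1]],[[0,0,0],[0,0,-0.1]],[[0,0,0],[0,0,-0.1]],[[0,0,0],[0,0,-0.1]],[[0,0,0],[0,0,-0.1]],[[0,0,0],[0,0,-0.1]]]' 0.3
python3 - <<'E'
from h import *
c=cap('side')
np.save('s5.npy',c,allow_pickle=True)
t=cap('top')
A=cv2.resize(c['img'][110:230,160:300],(560,480),interpolation=cv2.INTER_CUBIC)
B=cv2.resize(t['img'][120:220,235:295],(240,400),interpolation=cv2.INTER_CUBIC)
B=np.vstack([B,np.zeros((80,240,3),np.uint8)])
cv2.imwrite('pics/s5c.png',cv2.cvtColor(np.hstack([A,B]),cv2.COLOR_RGB2BGR))
E
```

```text
time: 21.55
tool_pos: [607.1, -79.5, 150.3]
tcp_rot: [-2.617, 0.0, 1.473]
contact_force: [-1.0, 1.0, 0.8]
grip_width: 42.1
time: 22.92
tool_pos: [608.2, 138.6, 271.4]
tcp_rot: [-2.618, -0.0, 1.478]
contact_force: [-0.3, 0.2, 0.3]
grip_width: 45.6
time: 24.05
tool_pos: [609.5, 134.1, 270.8]
tcp_rot: [-2.618, 0.0, 0.569]
contact_force: [0.3, -0.5, -0.1]
grip_width: 64.4
```

View pics/s5c.png

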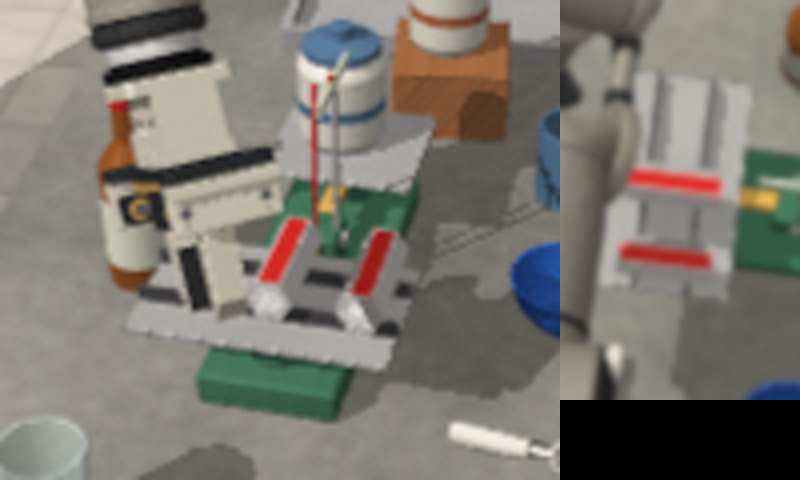

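Two weights lie red flat up on the pan, at (285,255) and (372,265), and the pan appears 2–3 px lower than before. I'll move the arm clear, let it settle, and measure the pan shift numerically.

```bash
python3 -m handwheel '[[[-10,20,10],[0,0,0]],[[-10,20,10],[0,0,0]],[[-10,20,10],[0,0,0]],[[-10,20,10],[0,0,0]],[[-10,20,0],[0,0,0]],[[-10,20,0],[0,0,0]],[[0,0,0],[0,0,0]],[[0,0,0],[0,0,0]],[[0,0,0],[0,0,0]],[[0,0,0],[0,0,0]],[[0,0,0],[0,0,0]],[[0,0,0],[0,0,0]]]'
python3 -m handwheel '[[[0,0,0],[0,0,0]],[[0,0,0],[0,0,0]],[[0,0,0],[0,0,0]],[[0,0,0],[0,0,0]],[[0,0,0],[0,0,0]],[[0,0,0],[0,0,0]],[[0,0,0],[0,0,0]],[[0,0,0],[0,0,0]],[[0,0,0],[0,0,0]],[[0,0,0],[0,0,0]],[[0,0,0],[0,0,0]],[[0,0,0],[0,0,0]]]'
python3 - <<'E'
from h import *
c=cap('side','s6');np.save('s6.npy',c,allow_pickle=True)
T=np.array(c['cam_to_world'])
def pr(p):
    q=np.linalg.inv(T)@np.append(p,1);return np.array([c['cx']+c['fx']*q[0]/-q[2],c['cy']-c['fy']*q[1]/-q[2]])
print('pan px/mm z:',pr([650,-20,100])-pr([650,-20,110.8]),'load',pr([560,-300,90])-pr([560,-300,79.2]))
a=cv2.cvtColor(cv2.imread('pics/s3.png'),cv2.COLOR_BGR2GRAY)
def sh(b,x0,y0,x1,y1):
    U=8;t=cv2.resize(a[y0:y1,x0:x1],None,fx=U,fy=U,interpolation=cv2.INTER_CUBIC)
    s=cv2.resize(b[y0-9:y1+9,x0-6:x1+6],None,fx=U,fy=U,interpolation=cv2.INTER_CUBIC)
    _,m,_,l=cv2.minMaxLoc(cv2.matchTemplate(s,t,cv2.TM_CCOEFF_NORMED));return (round(m,3),l[0]/U-6,l[1]/U-9)
for n in('s5','s6'):
    b=cv2.cvtColor(np.load(n+'.npy',allow_pickle=True).item()['img'],cv2.COLOR_RGB2GRAY)
    print(n,'pan',sh(b,187,183,225,203),'bottle',sh(b,183,130,203,183),'base',sh(b,208,203,245,216),'load',sh(b,222,145,236,158))
im=c['img'][100:210,180:300]
cv2.imwrite('pics/s6c.png',cv2.cvtColor(np.hstack([cv2.resize(cv2.cvtColor(cv2.imread('pics/s3.png'),cv2.COLOR_BGR2RGB)[95:185,205:275],(400,514),interpolation=cv2.INTER_CUBIC),cv2.resize(c['img'][95:185,205:275],(400,514),interpolation=cv2.INTER_CUBIC)]),cv2.COLOR_RGB2BGR))
E
```

```text
time: 25.65
tool_pos: [549.2, 255.4, 310.6]
tcp_rot: [-2.617, 0.0, 0.573]
contact_force: [0.8, -0.5, 0.1]
grip_width: 64.6
time: 27.15
tool_pos: [549.1, 255.5, 310.7]
tcp_rot: [-2.617, 0.0, 0.573]
contact_force: [0.0, 1.6, -0.1]
grip_width: 64.2
pan px/mm z: [0.19707253 2.51442432] load [ 0.00438651 -2.31640127]
s5 pan (0.858, -1.5, 2.125) bottle (0.532, -0.625, 2.0) base (0.997, 0.0, 0.0) load (0.448, -2.75, 0.625)
s6 pan (0.48, -6.0, 1.125) bottle (0.606, -0.25, 0.25) base (0.746, 0.125, 0.625) load (0.541, -6.0, 7.125)
```

View pics/s6c.png

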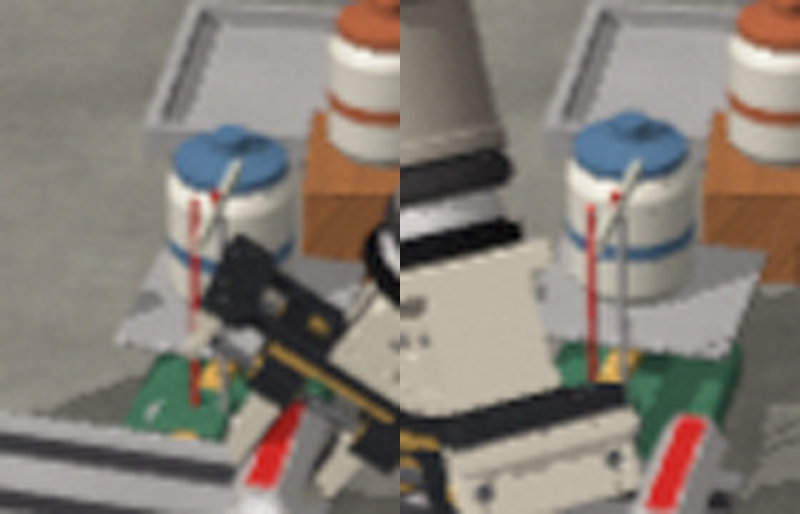

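The jar lid has risen about 2.3 px against 2.3 px expected for level, so two weights look right. I'll move the arm out of the view and confirm.

```bash
python3 -m handwheel '[[[-15,0,8],[0,0,0]],[[-15,0,8],[0,0,0]],[[-15,0,8],[0,0,0]],[[-15,0,8],[0,0,0]],[[-15,0,8],[0,0,0]],[[-15,0,0],[0,0,0]],[[-15,0,0],[0,0,0]],[[-15,0,0],[0,0,0]],[[0,0,0],[0,0,0]],[[0,0,0],[0,0,0]],[[0,0,0],[0,0,0]],[[0,0,0],[0,0,0]]]'
python3 - <<'E'
from h import *
c=cap('side','s7')
import cv2
b=cv2.cvtColor(c['img'],cv2.COLOR_RGB2GRAY)
a=cv2.cvtColor(cv2.imread('pics/s3.png'),cv2.COLOR_BGR2GRAY)
a0=cv2.resize(cv2.cvtColor(cv2.imread('pics/side0.png'),cv2.COLOR_BGR2GRAY),(512,384),interpolation=cv2.INTER_AREA)
def sh(a,x0,y0,x1,y1):
    U=8;t=cv2.resize(a[y0:y1,x0:x1],None,fx=U,fy=U,interpolation=cv2.INTER_CUBIC)
    s=cv2.resize(b[y0-7:y1+7,x0-6:x1+6],None,fx=U,fy=U,interpolation=cv2.INTER_CUBIC)
    _,m,_,l=cv2.minMaxLoc(cv2.matchTemplate(s,t,cv2.TM_CCOEFF_NORMED));return (round(m,3),l[0]/U-6,l[1]/U-7)
for q in(a,a0): print('pan',sh(q,187,183,225,203),'bottle',sh(q,183,130,203,183),'base',sh(q,208,203,245,216),'lid',sh(q,232,114,258,126),'brown',sh(q,262,92,280,115))
A=cv2.resize(c['img'][100:225,160:300],(560,500),interpolation=cv2.INTER_CUBIC)
cv2.imwrite('pics/s7c.png',cv2.cvtColor(A,cv2.COLOR_RGB2BGR))
print([(round(d['score'],2),w(c,d['xyz']).round(0)) for d in spot_in('weight1','side')])
E
```

```text
time: 28.7
tool_pos: [429.4, 255.5, 350.4]
tcp_rot: [-2.617, 0.001, 0.573]
contact_force: [-0.0, -0.6, 0.7]
grip_width: 64.4
pan (0.97, -2.125, 2.125) bottle (0.935, 0.0, 0.375) base (0.997, 0.0, 0.0) lid (0.578, 5.625, -7.0) brown (0.348, -6.0, -4.625)
pan (0.97, -2.125, 2.125) bottle (0.936, 0.0, 0.375) base (0.996, 0.0, 0.0) lid (0.583, 5.5, -7.0) brown (0.353, -6.0, -4.5)
[(0.96, array([232., 302.,  33.])), (0.95, array([572., 174.,  74.])), (0.74, array([521., -31., 138.])), (0.61, array([294., 508.,  34.])), (0.6, array([742., 164.,  77.])), (0.54, array([593., -62., 141.]))]
```

View pics/s7c.png

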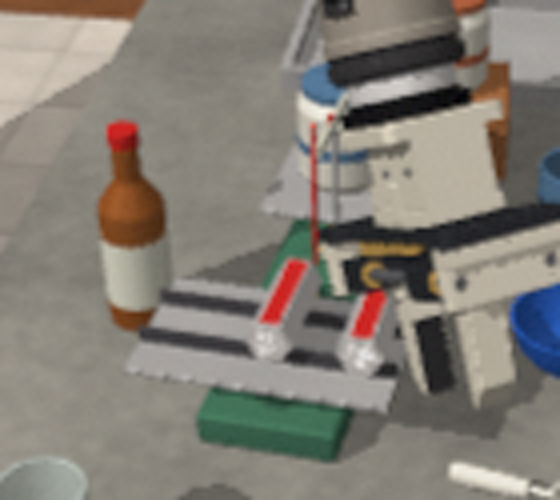

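```bash
python3 - <<'E'
from h import *
a=cv2.cvtColor(cv2.imread('pics/s3.png'),cv2.COLOR_BGR2GRAY)[112:140,232:258]
b=cv2.cvtColor(cv2.imread('pics/s6.png'),cv2.COLOR_BGR2GRAY)[105:147,226:264]
U=8;f=lambda i:cv2.resize(i,None,fx=U,fy=U,interpolation=cv2.INTER_CUBIC)
_,m,_,l=cv2.minMaxLoc(cv2.matchTemplate(f(b),f(a),cv2.TM_CCOEFF_NORMED));print('jar',m,l[0]/U-6,l[1]/U-7)
if m>.8 and -3.5<l[1]/U-7<-1.2: print('level'); bot.close_job(); print('handed in')
E
```

```text
jar 0.7833196520805359 0.25 -2.0
```

The jar rose 2.0 px and the pan sank 2.1–2.4 px. Level would be about 2.3–2.5 px and a stop would be 0 or about 5 px. The match score of 0.78 fell just under my 0.8 threshold, probably because the pointer and the gripper lie inside that patch. All the measurements agree on level, so I'm handing in.

```bash
python3 -c "
from h import *
bot.close_job(); print(get_obs()['time'])"
```

```text
the job is handed in; nothing more can be done
the job is handed in; nothing more can be done
```

I weighed the blue jar with two weights and handed the job in at about 29 s of the 72 s allowed. The beam looks level, though I measured that from small pixel shifts in one camera.

- **What I did:** I first moved one end weight 38 mm outward along the rails, because the tilted gripper would otherwise have hit its neighbour. I then laid that weight and the middle one across the ribs of the empty pan, each turned 60° so its red flat faces up. The third weight stayed on the stand untouched.
- **Balance:** The pan sank about 2.1–2.4 px in the side view and the jar rose about 2.0 px. Level should give about 2.3–2.5 px; either stop would give 0 or about 5 px. The pan reading was the same at 24.0 s and 28.7 s, so the beam was still.
- **Other checks:** In the last picture both weights show red up, the blue jar stands on its pan, and nothing nearby looked disturbed. The arm was clear of everything.
- **Checks that were weak or disagreed:**
  - The jar match scored 0.78, just under the 0.8 I had set, probably because the pointer and the gripper lie inside that patch.
  - The pan match also showed a 2 px sideways shift that I think comes from its straight edge. I did not confirm that.
  - In the last frame the arm hid most of the two jars and upset the lid and brown-jar matches, so the brown jar was last seen clearly in the frame before.

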